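# Put the reagents and the crucible back in their trays

## Task

The lesson is over: put the five loose pieces on the school chemistry bench back with their own kind, the two dropper bottles in the tray of dropper bottles, the two wide powder jars in the tray of powder jars and the porcelain crucible in the tray of crucibles. Set each one down gently, standing upright on the tray's floor, and let go of it. Leave the glass beaker and the white sensor box that stand among them where they are.

Things in the scene. Friction and masses are not known exactly. Their poses are not given: they have to be found in the camera images.
- bottle1_center (a point): A small amber-glass dropper bottle standing upright on the bench: round body 28 mm across and straight up to 48 mm, then a narrow neck with a black collar 21 mm across and a rubber teat; 78 mm high in all, 25 to 50 g. The point is on its axis, half-way up (39 mm above its foot); z up along its axis.
- bottle2_center (a point): The other small amber-glass dropper bottle standing upright on the bench: round body 28 mm across and straight up to 48 mm, then a narrow neck with a black collar 21 mm across and a rubber teat; 78 mm high in all, 25 to 50 g. The point is on its axis, half-way up (39 mm above its foot); z up along its axis.
- jar1_center (a point): A squat amber-glass wide-mouth powder jar standing upright on the bench: round, 46 mm across up to 42 mm, with a flat black screw cap 43 mm across; 62 mm high in all, 80 to 150 g. The point is on its axis, half-way up (31 mm above its foot); z up along its axis.
- jar2_center (a point): The other squat amber-glass wide-mouth powder jar standing upright on the bench: round, 46 mm across up to 42 mm, with a flat black screw cap 43 mm across; 62 mm high in all, 80 to 150 g. The point is on its axis, half-way up (31 mm above its foot); z up along its axis.
- crucible_center (a point): The loose white porcelain crucible, an empty open cup standing upright on the bench: 34 mm across at the foot, widening evenly to 44 mm at the rim, 38 mm high, wall 3 mm, 30 to 55 g. The point is on its axis, half-way up (19 mm above its foot), where it is 39 mm across; z up along its axis.
- bottle_tray: Open beech tray, outside 116 (x) x 192 (y) x 28 mm high, walls and floor 6 mm thick, fixed to the bench, one of three alike but for what is in them. Two dropper bottles (fixed) stand across its -y end, centres at x = +-24.5, y = -64 mm; the floor from y = -35 to 90 mm is free, room for two more one behind the other along y. Origin: centre of its underside; y along its length, z up.
- jar_tray: Open beech tray, outside 116 (x) x 192 (y) x 28 mm high, walls and floor 6 mm thick, fixed to the bench, one of three alike but for what is in them. Two powder jars (fixed) stand across its -y end, centres at x = +-24.5, y = -64 mm; the floor from y = -35 to 90 mm is free, room for two more one behind the other along y. Origin: centre of its underside; y along its length, z up.
- crucible_tray: Open beech tray, outside 116 (x) x 192 (y) x 28 mm high, walls and floor 6 mm thick, fixed to the bench, one of three alike but for what is in them. Two crucibles (fixed) stand across its -y end, centres at x = +-24.5, y = -64 mm; the floor from y = -35 to 90 mm is free, room for two more one behind the other along y. Origin: centre of its underside; y along its length, z up.
- beaker: A bystander, to be left alone: a loose empty glass beaker, 50 mm across (53 mm at the rim), 70 mm high. Origin: centre of its underside.
- sensor_box: A bystander, to be left alone: a loose white sensor box with black ends, 44 (x) x 65 (y) x 26 mm high. Origin: centre of its underside.
Not all that is in view belongs to the job. What is shaped like the part that bears crucible_center but blue is not meant.

How it is judged:
At the end, for the whole second after the job is handed in: Both dropper bottles stand in the bottle tray, both powder jars in the jar tray and the crucible in the crucible tray: each with its foot wholly inside the tray's walls and on its floor (height within 4 mm), upright within 0.1 rad, and at rest (under 0.02 m/s) (x of bottle1_center in the frame of bottle_tray between -0.041 and 0.041 m and y of bottle1_center in the frame of bottle_tray between -0.079 and 0.079 m and z of bottle1_center in the frame of bottle_tray between 0.041 and 0.049 m and angle between each of bottle1_center, bottle2_center, jar1_center, jar2_center, crucible_center's own z axis and vertical below 0.1 rad and linear speed of each of bottle1, bottle2, jar1, jar2, crucible below 0.02 m/s and x of bottle2_center in the frame of bottle_tray between -0.041 and 0.041 m and y of bottle2_center in the frame of bottle_tray between -0.079 and 0.079 m and z of bottle2_center in the frame of bottle_tray between 0.041 and 0.049 m and x of jar1_center in the frame of jar_tray between -0.032 and 0.032 m and y of jar1_center in the frame of jar_tray between -0.07 and 0.07 m and z of jar1_center in the frame of jar_tray between 0.033 and 0.041 m and x of jar2_center in the frame of jar_tray between -0.032 and 0.032 m and y of jar2_center in the frame of jar_tray between -0.07 and 0.07 m and z of jar2_center in the frame of jar_tray between 0.033 and 0.041 m and x of crucible_center in the frame of crucible_tray between -0.038 and 0.038 m and y of crucible_center in the frame of crucible_tray between -0.076 and 0.076 m and z of crucible_center in the frame of crucible_tray between 0.021 and 0.029 m); the robot touches nothing.
It fails at once if The beaker is pushed more than 20 mm or tipped over (distance of beaker from where it was at the start of the episode above 0.02 m or angle between beaker's own z axis and vertical above 0.3 rad).
It fails at once if The sensor box is pushed more than 20 mm or tipped over (distance of sensor_box from where it was at the start of the episode above 0.02 m or angle between sensor_box's own z axis and vertical above 0.3 rad).
It fails at once if A thing hits or is pressed into its tray with more than 40 N (slammed down) (contact force between any of bottle1, bottle2 and bottle_tray above 40 N or contact force between any of jar1, jar2 and jar_tray above 40 N or contact force between crucible and crucible_tray above 40 N).
It fails at once if A thing is dropped: it falls faster than 0.6 m/s (from some 20 mm or more) with the fingers off it ((contact force between bottle1 and the fingers below 0.05 N and linear speed of bottle1 above 0.6 m/s) or (contact force between bottle2 and the fingers below 0.05 N and linear speed of bottle2 above 0.6 m/s) or (contact force between jar1 and the fingers below 0.05 N and linear speed of jar1 above 0.6 m/s) or (contact force between jar2 and the fingers below 0.05 N and linear speed of jar2 above 0.6 m/s) or (contact force between crucible and the fingers below 0.05 N and linear speed of crucible above 0.6 m/s)).
It also fails if it takes over 126 s, if anything falls off the work surface, if the arm or the gripper's body presses on something with over 40 N, if the wrist force passes 120 N, or if a joint passes its speed limit or range.

## Robot

A 6-joint arm with a two-finger parallel gripper is mounted at the origin on the work surface. World frame = base frame: x ahead of the robot, y to its left, z up, the work surface at z = 0. Lengths are in m, angles in rad, forces in N, time in s.
With the tool pointing down it reaches from about 0.325 to 0.775 m from the base axis. Payload 5.5 kg.
Tool frame: the origin (TCP) lies between the finger pads; the fingertips stand 8 mm ahead of it and the grasp point (between the pads) lies 11 mm behind it (tcp_to_tips is the distance from the TCP to the fingertips, in m); z points along the fingers, y is the direction in which the jaws open and shut (so a half turn about z gives the same grasp; the last joint's range is limited). The gripper opens to 88 mm and grips with 3 to 60 N. Pads are 20 mm wide; open, the fingers measure 115 mm over their backs; the gripper's body (75 mm by 178 mm) begins 61 mm behind the grasp point.
Start: joints at [1.261, 0.091, 1.231, -0, 1.82, -0.057], TCP at [0.15, 0.581, 0.231] pointing down, gripper open.
Joint ranges: [-2.87, 2.87], [-0.86, 2.18], [0.17, 2.46], [-1.51, 4.65], [0.06, 2.69], [-2.65, 2.65]. Speed limits (rad/s): [2.57, 2.57, 3.01, 3.14, 3.14, 3.14].

## Interface

Orientations are given as a unit quaternion [w, x, y, z].
In Python, from bench import * gives the robot as it stands. Calls block until the motion is done:
- move_to(position, orientation): joint-space move of the TCP to a pose.
- move_l(position, speed=0.15, orientation=None): straight line of the TCP; orientation=None keeps the orientation; speed is the mean speed in m/s.
- movej(angles): joint-space move.
- gripper_open() and close(): open the fingers fully, or close them until they stop; the grip force is fixed at half the most.
- hold(seconds).
- inverse_kinematics(position, orientation): joint angles nearest the present ones, or None.
- state(): the state.
- get_image(name): name is "scene" or "top"; returns a dict with "frame" (480x640x3 uint8, blue, green, red), "depth" (480x640 float32, m along the optical axis (not along the pixel's ray), 0 where there is no reading), "camera_matrix" (3x3 intrinsics, pixels), "k1" (the pictures are not rectified: a ray, as slopes to the right and down, at radius r is drawn at 1 + k1 r^2 times it, then the intrinsics apply), "view" (4x4, takes a point from world to camera coordinates). Camera axes: x right, y up, looking along -z (the intrinsics and any distortion apply to the point x, -y, -z); pixel columns grow to the right and rows downward; lengths in m; the calibration is good to about 2 mm. A picture is of the moment at which its call begins.
A pose or a line that the arm cannot do raises IKError and nothing moves.
- job_done(): hands the job in, once; it reports no verdict.
The state is a dict: "time": time; "joint_pos": joint angles; "dq": joint speeds; "joint_torque": joint torques, N m; "ee_pos": TCP position; "ee_rot": TCP orientation; "ft_force": force on the tool from outside, world axes, zero at the start; "moment": the same for the moment, N m; "finger_gap": finger opening in m.
Only numpy, scipy, OpenCV 4.12 (cv2) and the standard library are available. Lean on these libraries where they do the work, as an engineer would, in place of code of your own. Each camera call takes 0.05 s, during which the arm holds its last target. There are 200 camera calls.

## Working session

There is one attempt and no reset: what is moved stays moved. The work goes in short steps, each a Python script; the robot and the scene stay as the last script left them, time stands still between calls to the robot, and variables do not carry over. Pictures are saved under pics/ and viewed, about 12 in all and at most 16, crops included, and the job is handed in when it is done.

```bash
mkdir -p pics; ls
python3 - <<'E'
from bench import *
import cv2,pickle
d={}
for n in("scene","top"):
    d[n]=get_image(n); cv2.imwrite(f"pics/{n}0.png",d[n]["frame"]); print(n,d[n]["camera_matrix"],d[n]["k1"],d[n]["view"])
pickle.dump(d,open("d0.pkl","wb"))
print(state())
E
```

```text
pics
scene [[476.34732038   0.         318.74716356]
 [  0.         476.34732038 238.39307895]
 [  0.           0.           1.        ]] -0.07612278056176039 [[ 0.29831169  0.95441905 -0.00971662 -0.16756019]
 [-0.72606836  0.23352316  0.64675472  0.2937545 ]
 [ 0.61954409 -0.18587956  0.76263616 -1.18196581]
 [ 0.          0.          0.          1.        ]]
top [[476.8400075    0.         321.38267075]
 [  0.         476.8400075  232.81420855]
 [  0.           0.           1.        ]] -0.09535048557695779 [[ 0.02164311 -0.99975421 -0.00480574  0.03186035]
 [ 0.98277538  0.02039264  0.18367549 -0.47773677]
 [-0.18353235 -0.00869827  0.98297519 -0.8826097 ]
 [ 0.          0.          0.          1.        ]]
{'time': 0.1, 'joint_pos': array([ 1.26129922e+00,  9.18040165e-02,  1.23172271e+00, -4.40034113e-05,
        1.81978476e+00, -5.67196710e-02]), 'dq': array([-0.00189827, -0.00256006, -0.00190272,  0.00190181,  0.0008139 ,
        0.00138537]), 'joint_torque': array([ 2.25967728e-03, -4.47855806e+01, -4.07570672e+01,  6.99309586e-02,
        2.85117369e-02, -9.63570233e-05]), 'ee_pos': array([0.15001201, 0.58070163, 0.22963183]), 'ee_rot': array([-1.35516618e-04,  1.26057808e-01,  9.92022525e-01, -8.48929872e-04]), 'ft_force': array([-0.08074593, -0.10481913, -0.52696708]), 'moment': array([0.02928289, 0.00419802, 0.01491884]), 'finger_gap': 0.08785135214040597}
```

View pics/scene0.png

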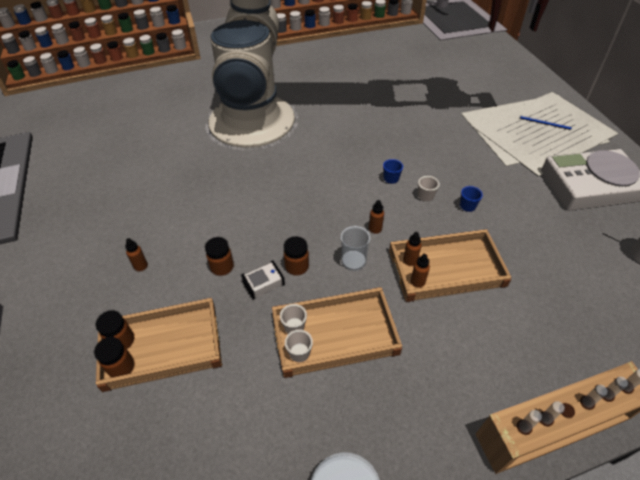

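View pics/top0.png

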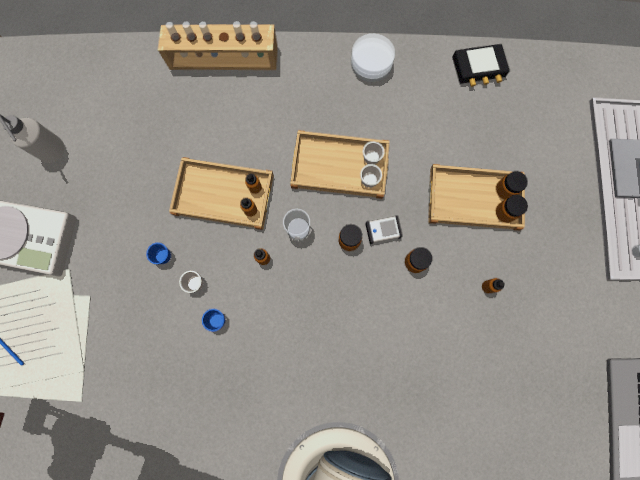

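Top view: the loose bottles are at (262,257) and (493,286), the loose jars at (350,238) and (419,260), and the white crucible at (190,283). The blue cups at (158,254) and (213,321) are decoys. The beaker is at (297,225) and the sensor box at (383,230). The trays are centred near (222,193) for bottles, (341,163) for crucibles and (477,197) for jars.

```bash
cat > h.py <<'E'
import numpy as np,cv2
def rays(im,uv):
    K=im["camera_matrix"]; uv=np.asarray(uv,float).reshape(-1,2)
    p=(uv-[K[0,2],K[1,2]])/[K[0,0],K[1,1]]; s=p.copy()
    for _ in range(15): s=p/(1+im["k1"]*(s**2).sum(1,keepdims=True))
    return np.c_[s[:,0],-s[:,1],-np.ones(len(s))]
def toworld(im,c):
    V=im["view"]; return (c-V[:3,3])@V[:3,:3]
def plane(im,uv,z):
    V=im["view"]; o=-V[:3,:3].T@V[:3,3]; d=rays(im,uv)@V[:3,:3]
    return o+d*((z-o[2])/d[:,2])[:,None]
def cloud(im):
    v,u=np.mgrid[0:480,0:640]; uv=np.c_[u.ravel(),v.ravel()]
    P=toworld(im,rays(im,uv)*im["depth"].reshape(-1,1)); P[im["depth"].ravel()==0]=np.nan
    return P.reshape(480,640,3)
def proj(im,P):
    V=im["view"]; c=np.atleast_2d(P)@V[:3,:3].T+V[:3,3]; s=np.c_[c[:,0],-c[:,1]]/-c[:,2:]
    s=s*(1+im["k1"]*(s**2).sum(1,keepdims=True)); K=im["camera_matrix"]
    return s*[K[0,0],K[1,1]]+[K[0,2],K[1,2]]
E
python3 - <<'E'
import pickle,numpy as np,cv2
from h import *
d=pickle.load(open("d0.pkl","rb"))
np.set_printoptions(precision=4,suppress=True)
t=d["top"]; P=cloud(t); S=cloud(d["scene"])
print("bench z",np.nanmedian(P[300:400,300:560,2]),np.nanmedian(S[150:230,100:200,2]))
for n,(u,v) in dict(b1=(262,257),b2=(493,286),j1=(350,238),j2=(419,260),c=(190,283),bk=(297,225),box=(383,230)).items():
    g=plane(t,(u,v),.03)[0]
    for nm,C in(("top",P),("scene",S)):
        q=C.reshape(-1,3); q=q[(np.hypot(*(q[:,:2]-g[:2]).T)<.045)&(q[:,2]>.008)&(q[:,2]<.15)]
        if len(q)<5: print(n,nm,"few");continue
        zt=np.percentile(q[:,2],97); w=q[q[:,2]>zt-.006]
        print(n,nm,len(q),"ztop %.3f"%zt,"topmid",(w[:,:2].min(0)+w[:,:2].max(0))/2,"mean",w[:,:2].mean(0),"ext",np.ptp(w[:,:2],axis=0),"allmid",(q[:,:2].min(0)+q[:,:2].max(0))/2,"allext",np.ptp(q[:,:2],axis=0))
# trays
hsv=cv2.cvtColor(t["frame"],cv2.COLOR_BGR2HSV)
for im,nm,sd in((t,"top",[(222,193),(341,163),(477,197)]),(d["scene"],"scene",[(460,265),(345,330),(170,340)])):
    hsv=cv2.cvtColor(im["frame"],cv2.COLOR_BGR2HSV)
    m=cv2.inRange(hsv,(8,70,110),(25,220,255)); m=cv2.morphologyEx(m,cv2.MORPH_CLOSE,np.ones((5,5)))
    cs,_=cv2.findContours(m,cv2.RETR_EXTERNAL,cv2.CHAIN_APPROX_NONE)
    C=cloud(im)
    for s in sd:
        c=[c for c in cs if cv2.pointPolygonTest(c,s,False)>=0 or cv2.contourArea(c)>2000 and np.hypot(*(c[:,0].mean(0)-s))<25]
        if not c: print(nm,s,"none");continue
        c=max(c,key=cv2.contourArea); x,y,w,h=cv2.boundingRect(c)
        q=C[y-3:y+h+3,x-3:x+w+3].reshape(-1,3); q=q[(q[:,2]>.023)&(q[:,2]<.032)]
        r=cv2.minAreaRect(q[:,:2].astype(np.float32)*1000); print(nm,s,r)
cr=np.hstack([cv2.resize(t["frame"][225:335,130:280],(750,550))[:, :400] if 0 else cv2.resize(t["frame"][225:335,130:280],(600,440),interpolation=cv2.INTER_CUBIC)])
cv2.imwrite("pics/crop1.png",cr)
E
```

```text
bench z -0.00021360420141047423 0.0009215037166362563
b1 top 206 ztop 0.079 topmid [0.431  0.1584] mean [0.4308 0.1581] ext [0.01 0.01] allmid [0.4308 0.1578] allext [0.0267 0.0263]
b1 scene 380 ztop 0.077 topmid [0.4313 0.1573] mean [0.4317 0.1566] ext [0.0102 0.0111] allmid [0.4331 0.157 ] allext [0.0257 0.0272]
b2 top 243 ztop 0.078 topmid [ 0.3821 -0.2941] mean [ 0.3815 -0.2936] ext [0.0097 0.0107] allmid [ 0.3821 -0.2932] allext [0.0254 0.0233]
b2 scene 429 ztop 0.078 topmid [ 0.3831 -0.2958] mean [ 0.3837 -0.2954] ext [0.0113 0.0112] allmid [ 0.3857 -0.2955] allext [0.0253 0.0265]
j1 top 567 ztop 0.065 topmid [ 0.4719 -0.0146] mean [ 0.472  -0.0141] ext [0.0412 0.042 ] allmid [ 0.4751 -0.0252] allext [0.0516 0.0675]
j1 scene 862 ztop 0.064 topmid [ 0.4715 -0.0154] mean [ 0.4727 -0.0157] ext [0.0429 0.0416] allmid [ 0.4728 -0.026 ] allext [0.0455 0.0657]
j2 top 524 ztop 0.064 topmid [ 0.43   -0.1473] mean [ 0.4299 -0.1475] ext [0.0407 0.0395] allmid [ 0.4289 -0.1464] allext [0.043  0.0413]
j2 scene 817 ztop 0.064 topmid [ 0.4303 -0.1479] mean [ 0.4314 -0.1483] ext [0.043  0.0421
[... 856 characters left out ...]
9]
top (222, 193) ((562.0023193359375, 249.1591796875), (194.78250122070312, 120.49095916748047), 82.15666961669922)
top (341, 163) ((628.7012329101562, 7.226112365722656), (194.38636779785156, 119.8383560180664), 84.42634582519531)
top (477, 197) ((564.5330810546875, -273.94219970703125), (193.8148956298828, 119.35962677001953), 86.31057739257812)
scene (460, 265) ((562.1024169921875, 247.95217895507812), (195.71319580078125, 120.46695709228516), 81.77625274658203)
scene (345, 330) ((626.5672607421875, 10.36077880859375), (235.950927734375, 163.9658966064453), 71.41145324707031)
scene (170, 340) ((564.83203125, -275.0036926269531), (193.7600555419922, 120.39852142333984), 86.64669799804688)
```

View pics/crop1.png

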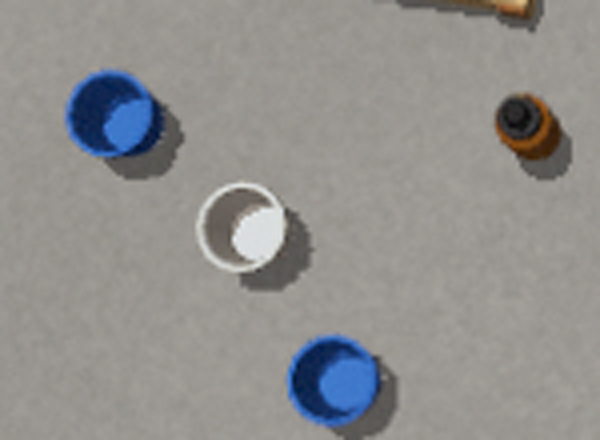

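The enlarged crop shows one white open cup at crop (240,227), which is top-view (190,283). That is the crucible; both blue cups are decoys. I'll start with bottle 1.

```bash
cat > pp.py <<'E'
from bench import *
import numpy as np
TR=dict(B=(.5620,.2486,82.0),C=(.6287,.0072,84.4),J=(.5647,-.2745,86.5))
def quat(p,phi):
    c=[]
    for k in(0,180):
        a=np.radians(phi+90+k)/2; q=[0,np.cos(a),np.sin(a),0]; j=inverse_kinematics(p,q)
        if j is not None: c.append((abs(j[5]),q))
    return min(c,key=lambda x:x[0])[1]
HI=.17
def tray(T,x,y):
    cx,cy,th=TR[T]; t=np.radians(th); return np.array([cx,cy])+y*np.array([np.cos(t),np.sin(t)])+x*np.array([np.sin(t),-np.cos(t)])
def pick(xy,phi,h,w):
    z=h-.011; q=quat([*xy,HI],phi); move_to([*xy,HI],q); move_l([*xy,z+.03],.2); move_l([*xy,z],.06)
    print("at",state()["ee_pos"].round(4)); close(); g=state()["finger_gap"]; print("gap %.4f"%g)
    if abs(g-w)>.006: print("BAD GRASP"); return False
    move_l([*xy,z+.02],.08); move_l([*xy,HI],.2); g=state()["finger_gap"]; print("lifted gap %.4f"%g); return abs(g-w)<.006
def place(T,x,y,h):
    xy=tray(T,x,y); z=h-.011+.006; q=quat([*xy,HI],TR[T][2]); move_to([*xy,HI],q)
    move_l([*xy,z+.03],.2); move_l([*xy,z+.005],.06); hold(.15); f0=state()["ft_force"][2]
    for dz in np.arange(.004,-.0021,-.001):
        move_l([*xy,z+dz],.03); f=state()["ft_force"][2]-f0
        if abs(f)>2.5: break
    print("release dz %.3f f %.1f"%(dz,f),state()["ee_pos"].round(4)); gripper_open(); move_l([*xy,z+.04],.08); move_l([*xy,HI],.25); print("t %.1f"%state()["time"])
E
python3 - <<'E'
from pp import *
if pick((.4312,.1577),90,.030,.028): place("B",-28e-3,.020,.030)
import cv2
cv2.imwrite("pics/s1.png",get_image("scene")["frame"])
E
```

```text
at [0.4311 0.1577 0.0189]
gap 0.0277
lifted gap 0.0274
release dz -0.001 f 5.8 [0.5372 0.2723 0.025 ]
t 11.4
```

View pics/s1.png

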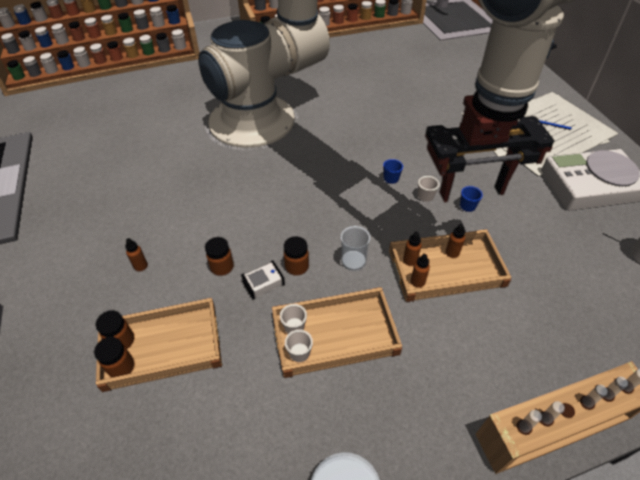

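Bottle 1 now stands upright in its tray at (456,240), and nothing else has moved. The rest use the same routine.

Run:
```python
from pp import *
import sys,cv2
for nm,xy,phi,h,w,T,x,y in [("c",(.3769,.2953),130,.026,.043,"C",0,.02),("b2",(.3828,-.2945),90,.030,.028,"B",.028,.02),
    ("j2",(.4303,-.1478),0,.030,.046,"J",-.026,.022),("j1",(.472,-.015),0,.030,.046,"J",.026,.022)]:
    print(nm)
    if not pick(xy,phi,h,w): break
    place(T,x,y,h)
movej([1.261,.091,1.231,0,1.82,-.057])
print(state()["time"])
for n in("scene","top"): cv2.imwrite(f"pics/{n}2.png",get_image(n)["frame"])
import pickle; pickle.dump({n:get_image(n) for n in("scene","top")},open("d2.pkl","wb"))
```

```text
c
at [0.3768 0.2953 0.0149]
gap 0.0420
lifted gap 0.0424
release dz -0.001 f 7.6 [0.6309 0.0271 0.0211]
t 24.6
b2
at [ 0.3827 -0.2944  0.0188]
gap 0.0276
lifted gap 0.0275
release dz -0.001 f 5.4 [0.5926 0.2645 0.0251]
t 37.5
j2
at [ 0.4302 -0.1478  0.0188]
gap 0.0459
lifted gap 0.0457
release dz -0.001 f 7.4 [ 0.5402 -0.251   0.0251]
t 48.8
j1
at [ 0.4719 -0.015   0.0188]
gap 0.0458
lifted gap 0.0455
release dz -0.001 f 5.9 [ 0.5921 -0.2542  0.0251]
t 59.5
62.7583
```

View pics/scene2.png

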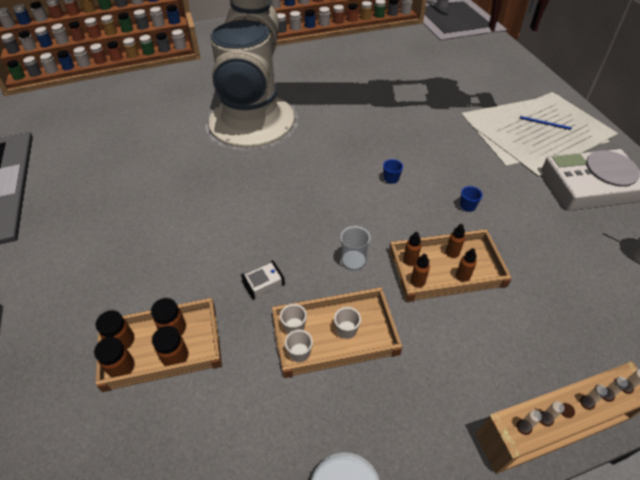

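View pics/top2.png

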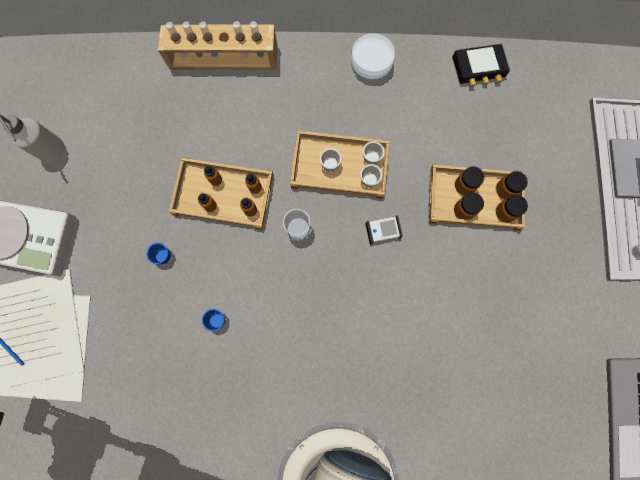

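All five pieces stand in their own trays, and the beaker and box look unmoved. I'll check the numbers, comparing against the fixed pieces, before handing in.

Run:
```python
import pickle,numpy as np
from h import *
from pp import tray,TR
d=pickle.load(open("d2.pkl","rb"))
for n in("top","scene"):
    P=cloud(d[n]).reshape(-1,3)
    for T,x,y,k in[("B",-.028,.02,"b1"),("B",.028,.02,"b2"),("B",.0245,-.064,"fixed b"),("J",-.026,.022,"j2"),("J",.026,.022,"j1"),("J",.0245,-.064,"fixed j"),("C",0,.02,"c"),("C",.0245,-.064,"fixed c")]:
        g=tray(T,x,y); q=P[(np.hypot(*(P[:,:2]-g).T)<.026)&(P[:,2]>.035)]; zt=np.percentile(q[:,2],95); w=q[q[:,2]>zt-.006][:,:2]
        print(n,k,"ztop %.4f"%zt,"off mm",(((w.min(0)+w.max(0))/2-g)*1000).round(1))
    for k,g in(("beaker",(.494,.0905)),("box",(.4925,-.0825))):
        q=P[(np.hypot(*(P[:,:2]-g).T)<.045)&(P[:,2]>.008)]; print(n,k,"%.3f"%np.percentile(q[:,2],97),((q[:,:2].min(0)+q[:,:2].max(0))/2).round(4))
```

```text
top b1 ztop 0.0846 off mm [-1.6 -1.2]
top b2 ztop 0.0828 off mm [-1.4 -1.2]
top fixed b ztop 0.0839 off mm [-1.8  0. ]
top j2 ztop 0.0700 off mm [-3.   0.7]
top j1 ztop 0.0699 off mm [-0.7  1.4]
top fixed j ztop 0.0701 off mm [0.4 0. ]
top c ztop 0.0456 off mm [-0.8  0.9]
top fixed c ztop 0.0462 off mm [-1.  -0.6]
top beaker 0.072 [0.494  0.0904]
top box 0.028 [ 0.4926 -0.0826]
scene b1 ztop 0.0836 off mm [-0.4 -0.7]
scene b2 ztop 0.0834 off mm [-0.  -0.9]
scene fixed b ztop 0.0836 off mm [ 0.6 -1.7]
scene j2 ztop 0.0705 off mm [-2.  -0.3]
scene j1 ztop 0.0699 off mm [-0.3  0.5]
scene fixed j ztop 0.0702 off mm [-1.  -0.3]
scene c ztop 0.0459 off mm [-0.8 -1. ]
scene fixed c ztop 0.0463 off mm [-0.6 -0.7]
scene beaker 0.071 [0.4911 0.0895]
scene box 0.027 [ 0.4929 -0.0837]
```

```bash
python3 -c "
from bench import *
job_done(); print(state()['time'])"
```

```text
the job is handed in; nothing more can be done
the job is handed in; nothing more can be done
```

All five pieces are back with their own kind: both bottles in the bottle tray, both jars in the jar tray and the white crucible in the crucible tray. I handed the job in at about 63 s of the 126 s; the hand-in reports no verdict. Each piece was lowered until a light contact of 5–8 N, then released, and the arm was moved clear.

**Heights:** in both cameras each placed piece's top is within about 1 mm of the fixed piece of its kind. They therefore stand on the tray floors; I judged uprightness from this and the pictures, not by measuring tilt.

**Positions:** all are within 2 mm of target except jar 2. It measured 2–3 mm towards the near wall, at a tray x of about -28 to -29 mm against the -32 mm limit.

**Bystanders:** the beaker and sensor box read within about 1 mm of where they started, except the box in the scene view. That reading moved about 6 mm in y because jar 1 stood in the first measurement; the top view shows no shift. The two blue cups were not touched.

No check failed.

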